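# Draw the long T-handle key from the revolving tool stand and hold it up level

## Robot

A 6-joint arm with a two-finger parallel gripper is mounted at the origin on the work surface. World frame = base frame: x ahead of the robot, y to its left, z up, the work surface at z = 0. Lengths are in mm, angles in degrees, forces in N, time in s.
With the tool pointing down it reaches from about 350 to 850 mm from the base axis. Payload 8.1 kg.
Tool frame: the origin (TCP) lies midway between the tips of the shut fingers; the grasp point (between the pads) lies 19 mm behind it; z points along the fingers, y is the line along which they close (so a half turn about z gives the same grasp; the last joint's range is limited). The gripper opens to 85 mm and grips with 20 to 120 N. Pads are 22 mm wide; open, the fingers measure 114 mm over their backs; the gripper's body (76 mm by 85 mm) begins 54 mm behind the grasp point. The pads swing forward as they close: fully open they stand 13 mm farther back than shut.
Start: joints at [-79.378, 7.471, 85.268, -0, 87.261, -4.893], TCP at [160.522, -578.133, 231.292] pointing down, gripper open.
Joint ranges: [-169.43, 169.43], [-51.17, 129.36], [1.28, 143.12], [-76.62, 256.62], [0, 156.53], [-152.29, 152.29]. Speed limits (degrees/s): [136.94, 136.94, 159.86, 180, 180, 180].

## Interface

Orientations are given as [roll, pitch, yaw] about the fixed x, y, z axes, in that order (R = Rz(yaw) Ry(pitch) Rx(roll)).
In Python, from bench import r gives the robot as it stands.
- The arm moves only by the tool send_rows, never from a script. Its argument "increments" is a list of rows, each a list of 6 numbers: the shift along the tool's x, y, z in mm, then the turn, a rotation vector about the tool's x, y, z in rad. A call has 1 to 5 rows; each row shifts and turns the commanded pose from where the row before left it, along the tool's axes as they then stand; what a row does not reach is not made up. A row lasts 1/8 s, in which the tool goes at most 62.5 mm and 10.7 degrees, less where a joint would pass 70% of its speed; a pose out of reach is approached as far as the arm can. A call is refused whole if a number of a shift passes 62.5 or a number of a turn 0.188, either way. A call with a gripper value outside its range is refused whole. "grip" is the closure, from -1 (fully open) to 1 (shut), set as the call begins (left out, the last holds). The fingers move at their own pace and stop on an object; "grip_force" is the grip in N (left out, the last holds). Time passes only in rows, so rows that do not move let the fingers close. It gives the time, the measured TCP pose, the force, the opening and the grip force at its end, in the units of the state.
- r.sense(): the state, without advancing time (a new reading comes with each control period).
- r.snapshot(name): name is "scene" or "top" or "wrist"; returns a dict with "img" (480x640x3 uint8, blue, green, red), "z_map" (480x640 float32, mm along the optical axis (not along the pixel's ray), 0 where there is no reading), "fx", "fy", "cx", "cy" (pixels), "view" (4x4, takes a point from world to camera coordinates). Camera axes: x right, y down, z forward; pixel columns grow to the right and rows downward; lengths in mm; the calibration is good to about 2 mm. A picture is of the moment at which its call begins.
- r.hand_in(): hands the job in; it is judged then, once.
The state is a dict: "time": time; "joint_pos": joint angles; "qd": joint speeds; "joint_efforts": joint torques, N m; "tool_pos": TCP position; "tcp_rot": TCP orientation; "ft_force": force on the tool from outside, world axes, zero at the start; "wrist_torque": the same for the moment, N m; "finger_gap": finger opening in mm; "grip_force": force on a finger pad.
Only numpy, scipy, OpenCV 4.12 (cv2) and the standard library are available. Lean on these libraries where they do the work, as an engineer would, in place of code of your own. Each camera call takes 0.05 s, during which the arm holds its last target. There are 200 camera calls.

## Task

Draw the longer of the two T-handle hex keys out of its socket in the revolving tool stand, turn it so that its shaft lies about level, and finish still holding it up like that, still, with crossbar and tip both at least 20 cm above the bench, so that the mechanic can check the shaft. Leave the other two tools in their sockets and do not push the flask or the carton about; the stand may turn.

Things in the scene. Friction and masses are not known exactly. Their poses are not given: they have to be found in the camera images.
- disc (a point): Centre of the top face of the stand's grey metal disc (diameter 230 mm, 36 mm above the bench). The disc spins freely about its upright axis (z) on a fixed foot: a sideways push turns it. Three alike upright dark steel sockets (28 mm across, 50 mm tall), 75 mm from the centre, 120 degrees apart, each hold one tool upright in a 9 mm hole 45 mm deep, with a little play. Which tool is where varies.
- long_key_grip (a point): Centre of the crossbar of the LONG T-handle key, the thing to take; about 0.20 m above the bench. Black plastic bar 80 mm long (x axis), 16 wide (y), 20 tall (z), turned any way, across the top of a straight steel shaft 7 mm thick; a collar 16 mm across reaches 28 mm below the bar's centre. z axis: from tip to crossbar. 70 to 130 g, centre of mass 21 mm below this point.
- long_key_tip (a point): Lower end of the long key's shaft, 160 mm from the crossbar's centre; same axes as the grip. At the start it rests on the floor of its socket, 41 mm above the bench; the key comes free once raised by 45 mm.
- short_key_grip (a point): Centre of the crossbar of the SHORT T-handle key, of the same make (crossbar 80 x 16 x 20 mm, x axis along it, shaft 7 mm), but only 95 mm from this point to the lower end: this point is about 0.136 m above the bench. It stays in its socket.
- driver_mid (a point): Middle of the black round handle (26 mm thick, 58 mm tall) of a straight screwdriver-like hex driver standing in the third socket; this point is about 0.131 m above the bench and 90 mm above its lower end. It stays in its socket.
- flask_mid (a point): Middle of a dark steel drinking flask, 68 mm across and 150 mm tall, upright on the bench to the left of the stand. Not to be moved.
- carton_mid (a point): Middle of a closed cardboard carton, 70 x 120 x 50 mm (x, y, z), on the bench to the right of the stand. Not to be moved.

How it is judged (in metres and radians):
On the way:
1. the long key is out of its socket: its tip is higher than the socket's mouth (z of long_key_tip in the frame of disc above 0.052 m), for 0.1 s.
At the end, for the whole second after the job is handed in: The fingers hold the long key still, its shaft within about 25 degrees of level, both its crossbar's centre and its tip at least 0.20 m above the bench, touching nothing of the stand; the short key and the driver are still in their sockets, the flask and the carton within 30 mm of where they were (height (world z) of each of long_key_grip, long_key_tip above 0.2 m and angle between long_key_grip's own z axis and vertical between 1.13 and 2.01 rad and contact force between long_key and the fingers above 1 N and contact force between long_key and stand below 0.1 N and linear speed of long_key below 0.03 m/s and angular speed of long_key below 0.25 rad/s and z of short_key_grip in the frame of disc below 0.125 m and z of driver_mid in the frame of disc below 0.12 m and angle between each of short_key_grip, driver_mid's own z axis and vertical below 0.4 rad and distance of each of flask_mid, carton_mid from where it was at the start of the episode below 0.03 m); the arm keeps its last pose, push and grip.
It fails at once if the short key is raised or tipped out of its socket (z of short_key_grip in the frame of disc above 0.125 m or angle between short_key_grip's own z axis and vertical above 0.4 rad).
It fails at once if the driver is raised or tipped out of its socket (z of driver_mid in the frame of disc above 0.12 m or angle between driver_mid's own z axis and vertical above 0.4 rad).
It fails at once if the flask is pushed more than 30 mm (distance of flask_mid from where it was at the start of the episode above 0.03 m).
It fails at once if the carton is pushed more than 30 mm (distance of carton_mid from where it was at the start of the episode above 0.03 m).
It also fails if it takes over 35 s, if anything falls off the work surface, if the arm or the gripper's body presses on something with over 40 N, if the wrist force passes 120 N, or if a joint passes its speed limit or range.

## Working session

There is one attempt and no reset: what is moved stays moved. The work goes in short steps, Python scripts to look and compute and a tool call to move; the robot and the scene stay as the last step left them, time stands still between calls to the robot, and variables do not carry over. Pictures are saved under pics/ and viewed, at most 10 in all, crops included, and the job is handed in when it is done.

Besides the shell and the picture viewer there is one more tool, called after "Emit:" as name(argument=value, ...) on one line, values as JSON. send_rows: Moves the arm, as the interface text tells. Its arguments: {"type":"object","properties":{"increments":{"type":"array"},"grip":{"type":"number"},"grip_force":{"type":"number"}},"required":["increments"]}

```bash
mkdir -p pics; ls
python3 - <<'E'
from bench import r
import cv2,numpy as np
s=r.sense();print(s)
a=r.snapshot("scene");b=r.snapshot("top")
for n,q in(("scene",a),("top",b)):
    cv2.imwrite(f"pics/{n}0.png",q["img"]);np.savez(f"pics/{n}0.npz",**q);print(n,q["fx"],q["cx"],q["cy"],np.round(q["view"],3).tolist())
E
```

```text
pics
{'time': 0.0, 'joint_pos': array([-7.93762945e+01,  7.51326373e+00,  8.53303009e+01,  7.94554172e-04,
        8.72613111e+01, -4.89234071e+00]), 'qd': array([ 0.00150897, -0.06317743, -0.00841087,  0.06019886, -0.05900816,
        0.04554893]), 'joint_efforts': array([-2.52700760e-03, -5.69387269e+01, -5.00570834e+01, -4.61369964e-04,
        1.44603668e-02,  3.25779058e-05]), 'tool_pos': array([ 160.43644455, -577.57931867,  230.25386651]), 'tcp_rot': array([-1.79895574e+02, -9.73487266e-03,  1.55159986e+01]), 'ft_force': array([-0.15820173,  0.18204538, -0.86657779]), 'wrist_torque': array([ 0.01951569, -0.02077261,  0.0246277 ]), 'grip_force': 0.0, 'finger_gap': 85.28584789936532}
scene 505.7693880666546 309.1449988853639 238.5837286830856 [[-0.245, 0.969, -0.009, 159.074], [0.572, 0.138, -0.808, -203.93], [-0.782, -0.203, -0.589, 1627.39], [0.0, 0.0, 0.0, 1.0]]
top 589.7409264321038 320.7420310283509 239.99290696370127 [[0.026, -1.0, 0.011, -13.411], [-0.991, -0.027, -0.131, 595.939], [0.132, -0.007, -0.991, 1660.718], [0.0, 0.0, 0.0, 1.0]]
```

View pics/scene0.png

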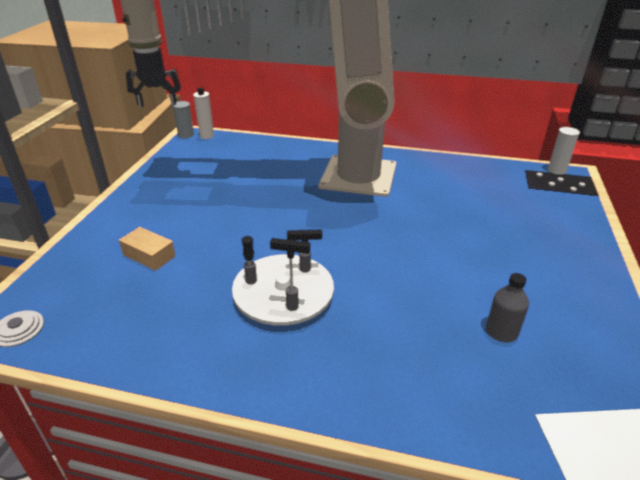

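View pics/top0.png

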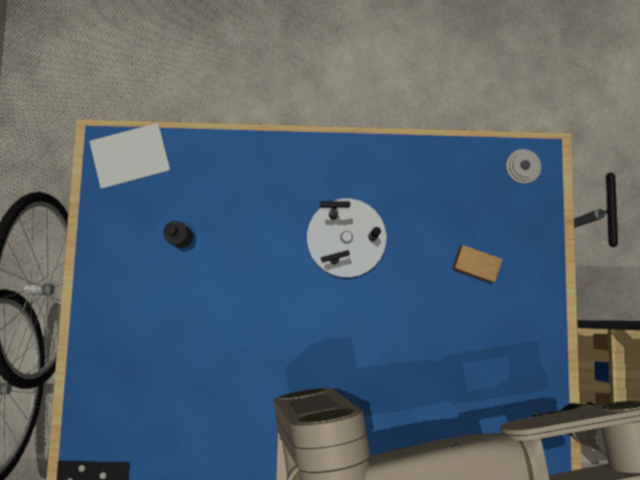

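The scene view shows the disc at about (283,288), the long key's bar at (290,245) over the near socket (292,298), the short key at (304,235) and the driver at (248,248). In the top view the long bar is at (335,205), the short bar at (335,257), the driver at (376,234) and the disc centre at (347,238).

```bash
cat > h.py <<'E'
import numpy as np,cv2
def ray(q,u,v,z):
    V=np.asarray(q["view"]);R,t=V[:3,:3],V[:3,3];c=-R.T@t
    d=R.T@np.array([(u-q["cx"])/q["fx"],(v-q["cy"])/q["fy"],1.]);return c+d*(z-c[2])/d[2]
def rect(q,u0,v0,u1,v1,th=45):
    m=(q["img"][v0:v1,u0:u1].max(2)<th).astype(np.uint8)
    out=[]
    for c in cv2.findContours(m,cv2.RETR_EXTERNAL,cv2.CHAIN_APPROX_NONE)[0]:
        if cv2.contourArea(c)<15: continue
        (x,y),_,_=b=cv2.minAreaRect(c);p=cv2.boxPoints(b)+[u0,v0]
        out.append(((x+u0,y+v0),p,cv2.contourArea(c)))
    return out
E
python3 - <<'E'
from h import *
q=dict(np.load("pics/top0.npz"));s=dict(np.load("pics/scene0.npz"))
# disc centre from grey mask
im=q["img"];roi=np.zeros(im.shape[:2],np.uint8);roi[185:290,295:400]=1
m=((im.min(2)>90)&(roi>0)).astype(np.uint8);c=max(cv2.findContours(m,0,1)[0],key=cv2.contourArea)
e=cv2.fitEllipse(cv2.convexHull(c));print("disc",e,ray(q,*e[0],36))
for n,b,z in(("long",(315,195,360,216),210),("short",(315,245,360,272),146),("drv",(365,222,390,250),160)):
    for th in(40,55):
        for ce,p,a in rect(q,*b,th):
            print(n,th,np.round(ce,1),a,"world",np.round(ray(q,*ce,z),0),"corners",np.round([ray(q,*x,z)[:2] for x in p]).tolist())
for n,b,z in(("Slong",(265,232,316,258),200),):
    for ce,p,a in rect(s,*b,45): print(n,np.round(ce,1),a,np.round(ray(s,*ce,z)),np.round([ray(s,*x,z)[:2] for x in p]).tolist())
cv2.imwrite("pics/c.png",np.hstack([cv2.resize(im[190:285,295:400],None,fx=4,fy=4)[:380,:400],cv2.resize(s["img"][225:320,230:330],None,fx=4,fy=4)]))
E
```

```text
disc ((346.1871032714844, 237.3150177001953), (79.27655792236328, 80.1866226196289), 108.4724349975586) [606.38554156 -70.71360975  36.        ]
long 40 [334.5 205.1] 61.5 world [666. -29. 210.] corners [[660.0, 6.0], [675.0, 6.0], [673.0, -65.0], [657.0, -65.0]]
long 55 [335.  208.5] 134.5 world [657. -31. 210.] corners [[674.0, 6.0], [676.0, -67.0], [641.0, -68.0], [639.0, 5.0]]
short 40 [337.2 257.7] 54.5 world [535. -42. 146.] corners [[536.0, -11.0], [553.0, -68.0], [534.0, -73.0], [517.0, -17.0]]
short 55 [335.5 258.4] 106.5 world [533. -37. 146.] corners [[535.0, 1.0], [554.0, -69.0], [532.0, -76.0], [512.0, -6.0]]
drv 40 [374.1 233.8] 58.0 world [ 601. -139.  160.] corners [[590.0, -123.0], [620.0, -140.0], [612.0, -155.0], [581.0, -138.0]]
drv 55 [374.1 233.8] 72.0 world [ 601. -139.  160.] corners [[588.0, -122.0], [622.0, -139.0], [614.0, -156.0], [580.0, -140.0]]
Slong [289.2 249.9] 223.0 [684. -29. 200.] [[707.0, -61.0], [664.0, -72.0], [660.0, 4.0], [703.0, 12.0]]
Slong [301.5 238. ] 139.5 [640. -16. 200.] [[630.0, -47.0], [617.0, 6.0], [650.0, 14.0], [663.0, -38.0]]
```

View pics/c.png

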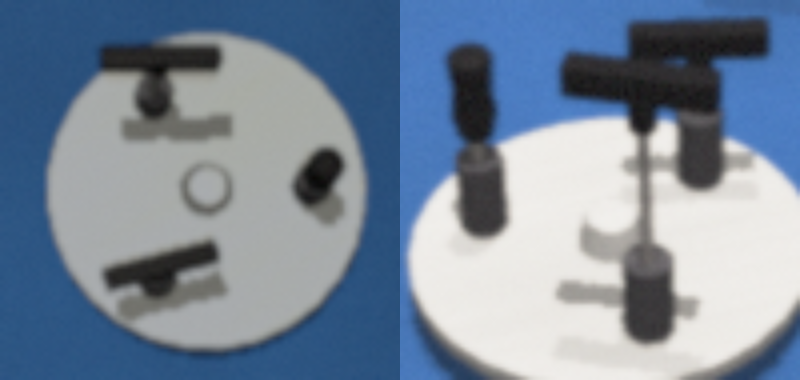

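Long key at about (667,-29), bar along y (yaw about 90); it is 73 mm from the disc centre, against 75 expected. I'll work out one arc to a hover above it.

```bash
cat >> h.py <<'E'
from scipy.spatial.transform import Rotation as Ro
from scipy.linalg import logm,expm
def T(p,rpy):
    M=np.eye(4);M[:3,:3]=Ro.from_euler("xyz",rpy,degrees=True).as_matrix();M[:3,3]=p;return M
def rows(A,B,n):
    D=np.real(expm(logm(np.linalg.inv(A)@B)/n));return np.round(np.r_[D[:3,3],Ro.from_matrix(D[:3,:3]).as_rotvec()],4)
E
python3 - <<'E'
from h import *
A=T([160.5,-578.1,231.3],[180,0,15.5]);B=T([667,-29,320],[180,0,90])
x=rows(A,B,15);print(x.tolist())
x=np.r_[np.round(x[:3],1),np.round(x[3:],4)];M=A
D=np.eye(4);D[:3,3]=x[:3];D[:3,:3]=Ro.from_rotvec(x[3:]).as_matrix()
for i in range(15):
    M=M@D
    if i%5==4:print(M[:3,3],Ro.from_matrix(M[:3,:3]).as_euler("xyz",degrees=True))
E
```

```text
[53.4035, 2.7573, -5.9133, -0.0, 0.0, -0.0867]
[ 405.77945735 -476.83496805  260.8       ] [180.           0.          40.33772042]
[ 585.83450542 -281.90729284  290.3       ] [1.80000000e+02 1.27222187e-14 6.51754408e+01]
[667.35536992 -29.37815087 319.8       ] [180.           0.          90.01316126]
```

Emit:
send_rows(increments=[[53.4,2.8,-5.9,0,0,-0.0867],[53.4,2.8,-5.9,0,0,-0.0867],[53.4,2.8,-5.9,0,0,-0.0867],[53.4,2.8,-5.9,0,0,-0.0867],[53.4,2.8,-5.9,0,0,-0.0867]], grip=-1)

```text
time: 0.72
tool_pos: [407.1, -475.7, 260.3]
tcp_rot: [-179.9, -0.0, 40.5]
ft_force: [0.3, -0.2, 0.5]
finger_gap: 85.5
grip_force: 0.0
```

Emit:
send_rows(increments=[[53.4,2.8,-5.9,0,0,-0.0867],[53.4,2.8,-5.9,0,0,-0.0867],[53.4,2.8,-5.9,0,0,-0.0867],[53.4,2.8,-5.9,0,0,-0.0867],[53.4,2.8,-5.9,0,0,-0.0867]])

```text
time: 1.35
tool_pos: [586.5, -280.3, 289.7]
tcp_rot: [-179.9, -0.0, 65.4]
ft_force: [1.4, 0.5, 0.1]
finger_gap: 85.3
grip_force: 0.0
```

Emit:
send_rows(increments=[[53.4,2.8,-5.9,0,0,-0.0867],[53.4,2.8,-5.9,0,0,-0.0867],[53.4,2.8,-5.9,0,0,-0.0867],[53.4,2.8,-5.9,0,0,-0.0867],[53.4,2.8,-5.9,0,0,-0.0867]])

```text
time: 1.98
tool_pos: [667.3, -27.5, 319.0]
tcp_rot: [-179.9, -0.0, 90.2]
ft_force: [0.7, 0.0, -0.4]
finger_gap: 85.4
grip_force: 0.0
```

Emit:
send_rows(increments=[[0,0,0,0,0,0],[0,0,0,0,0,0],[0,0,0,0,0,0]])

```text
time: 2.35
tool_pos: [667.0, -30.7, 319.3]
tcp_rot: [-179.9, 0.0, 89.9]
ft_force: [-0.9, 0.4, -0.1]
finger_gap: 85.3
grip_force: 0.0
```

Run:
```python
from h import *
from bench import r
s=r.sense();print(s["tool_pos"],s["tcp_rot"],s["joint_pos"])
w=r.snapshot("wrist");np.savez("pics/w1.npz",**w);cv2.imwrite("pics/w1.png",w["img"])
```

```text
[666.95235538 -30.67624669 319.25365767] [-1.79949982e+02  1.49900439e-02  8.99150288e+01] [-7.02008369e+00  1.72332136e+01  6.50338287e+01 -2.11142253e-02
  9.77807996e+01 -6.93795570e+00]
```

View pics/w1.png

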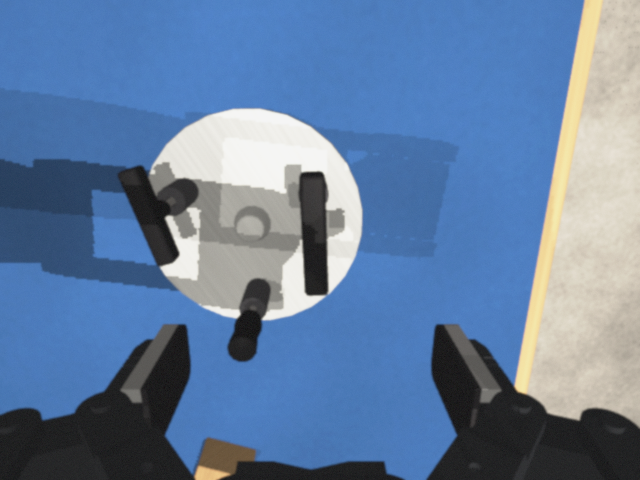

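The wrist view shows the long bar from (313,173) to (316,294), the short bar at about (150,215) and the driver at (243,345). I'll measure the long bar with the depth map.

Run:
```python
from h import *
w=dict(np.load("pics/w1.npz"))
V=w["view"];c=-V[:3,:3].T@V[:3,3];print("cam",c)
for th in(45,60):
  for ce,p,a in rect(w,292,160,338,305,th): print(np.round(ce),a,np.round(ray(w,*ce,210),1),np.round([ray(w,*x,210)[:2] for x in p]).tolist())
v,u=np.mgrid[160:305,292:338];z=w["z_map"][160:305,292:338]
P=np.stack([(u-w["cx"])/w["fx"]*z,(v-w["cy"])/w["fy"]*z,z],-1).reshape(-1,3)
W=(P-V[:3,3])@V[:3,:3]
k=W[W[:,2]>185]
print(len(k),k.min(0),k.max(0))
t=k[k[:,2]>205];print(len(t),np.round(np.percentile(t,[1,50,99],axis=0),1).tolist())
(x,y),wh,an=cv2.minAreaRect(t[:,:2].astype(np.float32));print(x,y,wh,an, np.linalg.lstsq(np.c_[t[:,1]-y,np.ones(len(t))],t[:,0],rcond=None)[0])
```

```text
cam [665.9416828   51.25383214 462.07162174]
[315. 257.] 1181.5 [668.4 -44.6 210. ] [[660.0, -21.0], [674.0, -20.0], [677.0, -69.0], [663.0, -70.0]]
[311. 175.] 68.0 [666.1   7.9 210. ] [[660.0, 9.0], [672.0, 10.0], [673.0, 7.0], [660.0, 5.0]]
[313. 233.] 2589.5 [666.9 -28.4 210. ] [[659.0, 9.0], [674.0, 9.0], [676.0, -69.0], [659.0, -70.0]]
3169 [658.45633956 -71.61728332 193.81842642] [677.07349839  51.25383214 462.07162174]
3096 [[659.4, -69.8, 207.6], [667.8, -27.8, 211.0], [676.3, 8.0, 212.9]]
667.0138549804688 -10.084396362304688 (16.008256912231445, 122.66273498535156) 2.319458246231079 [-3.75032983e-02  6.67095042e+02]
```

Bar centre (667.7,-30,201), 16 x 78 mm, yaw 92: this matches the sizes given. Descending 138 mm.

Emit:
send_rows(increments=[[0.5,0.7,30,0,0,-0.035],[0,0,30,0,0,0],[0,0,30,0,0,0],[0,0,28,0,0,0],[0,0,20,0,0,0]])

```text
time: 3.02
tool_pos: [667.2, -29.9, 179.9]
tcp_rot: [-179.9, -0.0, 91.9]
ft_force: [0.2, 0.1, -0.1]
finger_gap: 84.9
grip_force: 0.0
```

Emit:
send_rows(increments=[[0,0,0,0,0,0],[0,0,0,0,0,0]])

```text
time: 3.28
tool_pos: [668.6, -29.1, 183.2]
tcp_rot: [179.9, 0.0, 92.0]
ft_force: [0.3, -0.5, 0.5]
finger_gap: 85.0
grip_force: 0.0
```

Emit:
send_rows(increments=[[0,0,0,0,0,0],[0,0,0,0,0,0],[0,0,0,0,0,0],[0,0,0,0,0,0],[0,0,0,0,0,0]], grip=1, grip_force=60)

```text
time: 3.9
tool_pos: [668.2, -28.7, 182.2]
tcp_rot: [180.0, 0.0, 92.0]
ft_force: [0.2, -0.0, 1.9]
finger_gap: 15.1
grip_force: 58.7
```

Emit:
send_rows(increments=[[0,0,0,0,0,0],[0,0,0,0,0,0],[0,0,0,0,0,0],[0,0,0,0,0,0],[0,0,0,0,0,0]])

```text
time: 4.53
tool_pos: [668.1, -28.8, 182.1]
tcp_rot: [180.0, 0.0, 92.0]
ft_force: [0.1, -0.1, 2.8]
finger_gap: 14.8
grip_force: 59.0
```

Emit:
send_rows(increments=[[0,0,-8,0,0,0],[0,0,-12,0,0,0],[0,0,-14,0,0,0],[0,0,-14,0,0,0],[0,0,-14,0,0,0]])

```text
time: 5.15
tool_pos: [667.9, -29.0, 245.2]
tcp_rot: [180.0, 0.0, 92.0]
ft_force: [-0.0, -0.4, -1.1]
finger_gap: 15.1
grip_force: 58.6
```

Emit:
send_rows(increments=[[0,0,-25,0,0,0],[0,0,-35,0,0,0],[0,0,-35,0,0,0],[0,0,-30,0,0,0],[0,0,-15,0,0,0]])

```text
time: 5.78
tool_pos: [668.3, -28.9, 386.8]
tcp_rot: [179.8, 0.0, 92.0]
ft_force: [0.6, 0.0, -1.2]
finger_gap: 15.6
grip_force: 58.7
```

Run:
```python
from h import *
from bench import r
s=r.sense();print(s["tool_pos"],s["tcp_rot"],s["joint_pos"],s["finger_gap"],s["grip_force"])
w=r.snapshot("scene");cv2.imwrite("pics/s2.png",cv2.resize(w["img"][130:350,180:400],None,fx=2.5,fy=2.5))
```

```text
[668.26790138 -28.94193264 386.84917704] [1.79813145e+02 3.81481629e-02 9.20270482e+01] [-6.86500423e+00  1.81708156e+01  5.69203110e+01 -9.10554096e-03
  1.04718368e+02 -8.89444268e+00] 15.601759007368695 58.68392805685289
```

View pics/s2.png

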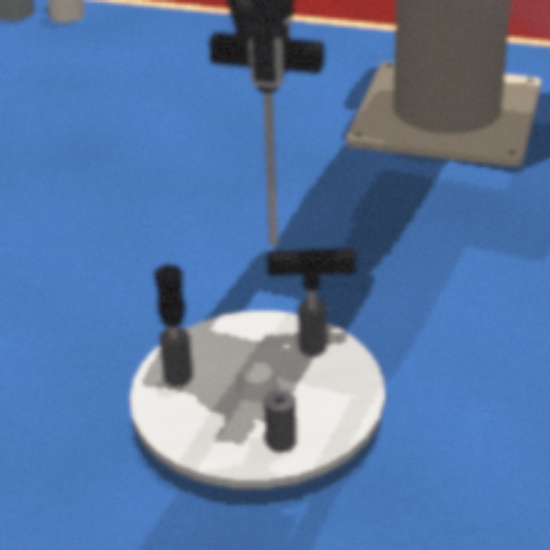

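The key is out and the other two tools are still seated. Now I'll tilt about tool y.

Emit:
send_rows(increments=[[0,0,-5,0,0.06,0],[0,0,0,0,0.12,0],[0,0,0,0,0.12,0],[0,0,0,0,0.12,0],[0,0,0,0,0.12,0]])

```text
time: 6.45
tool_pos: [667.8, -29.0, 387.9]
tcp_rot: [-179.9, -31.2, 92.0]
ft_force: [-0.3, 0.2, -0.8]
finger_gap: 14.8
grip_force: 58.7
```

```bash
python3 -c "
from bench import r
s=r.sense();print(s['tool_pos'],s['tcp_rot'],s['joint_pos'],s['qd'],s['finger_gap'])"
```

```text
[667.76790797 -28.99761217 387.94429776] [-179.92929708  -31.182289     91.96436889] [-22.02843216  24.3472275   54.59699655  30.59803409 111.8261553
 -15.11915635] [-23.20275824  14.91962719  -1.13995001  51.7177991   13.00042316
  -7.51645035] 14.807239828196298
```

j4 is increasing, on the roomy side of its range. 31° done; continuing to about 86–90°.

Emit:
send_rows(increments=[[0,0,0,0,0.12,0],[0,0,0,0,0.12,0],[0,0,0,0,0.12,0],[0,0,0,0,0.12,0],[0,0,0,0,0.12,0]])

```text
time: 7.08
tool_pos: [667.8, -29.2, 387.7]
tcp_rot: [-179.8, -65.6, 91.8]
ft_force: [0.2, -0.3, -0.8]
finger_gap: 15.2
grip_force: 58.7
```

Emit:
send_rows(increments=[[0,0,0,0,0.12,0],[0,0,0,0,0.12,0],[0,0,0,0,0.09,0],[0,0,0,0,0.05,0],[0,0,0,0,0,0]])

```text
time: 7.7
tool_pos: [667.8, -28.8, 386.0]
tcp_rot: [-174.2, -87.2, 86.2]
ft_force: [0.7, -0.2, -1.0]
finger_gap: 14.9
grip_force: 58.8
```

Emit:
send_rows(increments=[[0,0,0,0,0,0],[0,0,0,0,0,0],[0,0,0,0,0,0],[0,0,0,0,0,0],[0,0,0,0,0,0]])

```text
time: 8.32
tool_pos: [667.9, -28.7, 388.9]
tcp_rot: [179.7, -87.1, 92.3]
ft_force: [0.9, 0.1, 0.0]
finger_gap: 14.6
grip_force: 58.8
```

Run:
```python
from h import *
from bench import r
s=r.sense();print(s["tool_pos"],s["tcp_rot"],s["joint_pos"],s["qd"],s["finger_gap"],s["grip_force"])
w=r.snapshot("scene");np.savez("pics/s3.npz",**w);cv2.imwrite("pics/s3.png",w["img"])
```

```text
[667.92875108 -28.74997368 388.93559467] [179.74532033 -87.0753159   92.28955257] [-33.71870648  43.95897796  58.1419756   78.00375479 124.04695933
 -16.74267137] [-0.04859876  0.20293856 -0.05038157  0.04449238  0.03526935 -0.00332718] 14.638665279165657 58.76124246628024
```

View pics/s3.png

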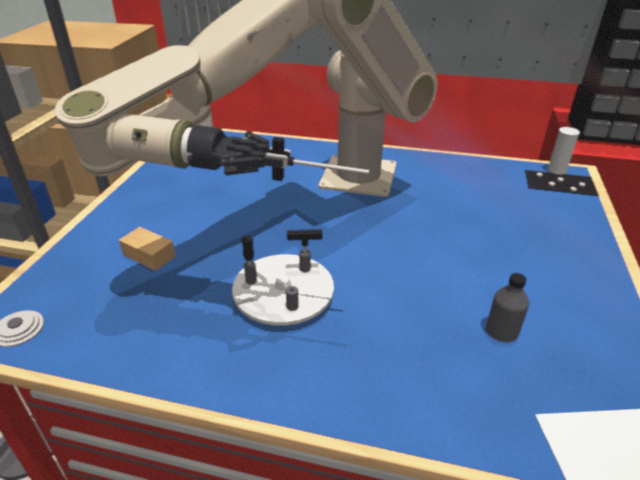

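The shaft runs from about (285,161) to (367,171). That slope matches a level line along y in this camera, at roughly 390 mm height. The short key, driver, flask and carton are all in place. Handing in.

```bash
python3 -c "
from bench import r
print(r.hand_in())"
```

```text
the job is handed in; nothing more can be done
None
```

The job is handed in, result not reported: the long T-key is out of its socket and held still with its shaft about level, roughly 390 mm above the bench. The last picture shows the short key and driver still in their sockets and the flask and carton apparently unmoved.

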